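# Release the pallet past the spring stop

## Task

On the pallet track, press the spring-loaded stop plate down with the fingertips just behind the square pallet and, keeping the plate held down, push the pallet along the track over the lowered stop teeth. Push it on until the whole pallet is past the teeth, then let the plate go so that the teeth spring fully up behind it. Only press and push: do not touch the casting riding on the pallet, which must stay seated in its nest, do not lift anything, and leave the things around the track alone.

Things in the scene. Friction and masses are not known exactly. Their poses are not given: they have to be found in the camera images.
- track: Fixed pallet track, a straight channel 352 long, 134 wide, 56 high, open on top and at its rear end. Origin on the table, mid-width, under the rear faces of the two stop teeth; x axis = direction the pallet must travel, z up. In its frame (mm): channel from x = -205 to the end stop at x = 132; the pallet slides on strips with tops at z = 30; the flat steel stop plate lies between the strips.
- rail_top (a point): Mid-width point above the track's origin, at the height of the tops of the side rails (56 mm above the table). Rails stand at track y = +-57 to 67 mm; hold-down lips (z = 50 to 56 mm) reach inward from them to y = +-50, so the channel's opening from above is 100 wide.
- stop_plate (a joint): How far the stop plate is pressed straight down, in m: 0 = up, 0.012 = fully down. It sinks as one piece, without tilting, wherever it is pressed: about 2.5 N starts it, 5.5 N holds it fully down. The pallet can pass over the teeth only while it is down by more than 8 mm. Let go, it springs up, unless the pallet is over the teeth.
- plate_top (a point): Point on the stop plate's flat top, mid-width, in line with the rear faces of the teeth; 28 mm above the table when up. The plate is 90 wide and runs from 200 mm behind this point (bare behind the pallet, then under it) to 45 mm ahead of it.
- teeth_top (a point): Point midway between the tops of the plate's two teeth (10 long in x, 12 wide, 10 high, track x = 0 to 10 mm, y = +-30 to +-42); it moves with the plate. Up, the tops are 38 mm above the table, 8 above the surface the pallet slides on. The 60 wide gap between the teeth lets a finger on the plate follow the pallet through.
- pallet: Black plastic pallet, 110 long (x), 110 wide, 18 thick, about 0.6 kg, loose in the channel with 2 clearance at the sides and under the lips. Origin at the centre of its underside, x along the travel: rear edge at x = -55 mm. It starts with its front edge 3 to 28 mm short of the teeth, is wholly past them with its origin at track x = 65 mm, and meets the end stop at 77 mm.
- casting: Aluminium casting, a 44 x 44 block 24 high with a round boss 28 across and 10 high on top, about 0.12 kg, loose in a shallow nest on the pallet, 22 mm ahead of the pallet's centre; origin at the centre of its underside, 48 mm above the table (top at 82 mm). Not to be touched.
- spare_center (a point): Centre of a second casting of the same shape and size, standing on the bench beside the track, on the side farther from the robot. Leave alone.
- jar: Amber jar with a steel cap, 50 across and 60 high, standing on the bench beside the track on the side farther from the robot; origin at the centre of its underside. Leave alone.
- driver: Screwdriver with a black handle, 170 long, lying on the bench beside the track on the robot's side. Origin near the middle of its length. Leave alone.
Not all that is in view belongs to the job. What is meant by the pallet is not turquoise, and is the smaller of those in its own colour.

How it is judged:
By the outcome, as a careful person would: the job done as asked, in the order asked, and still so for the second after the job is handed in, with the robot touching nothing.
It also fails if it takes over 38 s, if anything falls off the work surface, if the arm or the gripper's body presses on something with over 40 N, if the wrist force passes 120 N, or if a joint passes its speed limit or range.

## Robot

A 7-joint arm with a two-finger parallel gripper is mounted at the origin on the work surface. World frame = base frame: x ahead of the robot, y to its left, z up, the work surface at z = 0. Lengths are in m, angles in rad, forces in N, time in s.
With the tool pointing down it reaches from about 0.4 to 0.9 m from the base axis. Payload 5.5 kg.
Tool frame: the origin (TCP) lies between the finger pads; the fingertips stand 14 mm ahead of it and the grasp point (between the pads) lies 5 mm behind it (arm.tcp_to_tips is the y of the fingertips in the tool frame, in m); y points along the fingers, x is the direction in which the jaws open and shut, and the axes are right-handed (so a half turn about y gives the same grasp; the last joint's range is limited). The gripper opens to 85 mm and grips with 20 to 120 N. Pads are 22 mm wide; open, the fingers measure 114 mm over their backs; the gripper's body (76 mm by 85 mm) begins 54 mm behind the grasp point. The pads swing forward as they close: fully open they stand 13 mm farther back than shut.
Start: joints at [-0.985, 0.501, -0.427, 1.55, 0.221, 1.138, -0.21], TCP at [0.206, 0.616, 0.245] pointing down, gripper open.
Joint ranges: [-2.88, 2.88], [-0.31, 2.03], [-1.54, 1.56], [0.2, 2.42], [-1.41, 4.55], [0.19, 2.02], [-2.57, 2.57]. Speed limits (rad/s): [2.57, 2.57, 3.14, 3.14, 3.14, 3.14, 3.14].

## Interface

Orientations are given as a unit quaternion [w, x, y, z].
In Python, from bench import arm gives the robot as it stands.
- The arm moves only by the tool drive_tool, never from a script. Its argument "targets" is a list of rows, each a list of 7 numbers: the turn, a rotation vector about the tool's x, y, z in degrees, then the shift along the tool's x, y, z in cm, then the finger opening in cm, from 0 to 8.54. In form: [[wx, wy, wz, tx, ty, tz, fingers], ...]. A call has exactly 5 rows; each row is the pose to reach, as a shift and turn from the pose commanded when the call began, along the tool's axes at that moment; what a row does not reach only later rows make up. A row lasts 1/8 s, in which the tool goes at most 62.5 mm and 10.7 degrees, less where a joint would pass 70% of its speed; a pose out of reach is approached as far as the arm can. A call with a gripper value outside its range is refused whole. The fingers move at their own pace and stop on an object; the grip force is fixed at half the most. Time passes only in rows, so rows that repeat a pose let the fingers close, or fill a call up. It gives the time, the measured TCP pose, the force and the opening at its end, in the units of the state.
- arm.observe(): the state, without advancing time (a new reading comes with each control period).
- arm.grab_frame(name): name is "scene" or "top" or "wrist"; returns the picture (480x640x3 uint8, red, green, blue); there is no depth.
- arm.calibration(name): a dict with "fx", "fy", "cx", "cy" (pixels), "T" (4x4, takes a point from camera to world coordinates). Camera axes: x right, y down, z forward; pixel columns grow to the right and rows downward; lengths in m; the calibration is good to about 2 mm. The wrist camera is an equidistant fisheye: a pixel r from the principal point sees the ray r / f radians off the axis. A picture is of the moment at which its call begins: read the wrist's pose just before it. calibration takes no time and is no camera call; for the wrist camera it gives the pose at the moment of the call.
- arm.job_done(): hands the job in, once; it reports no verdict.
The state is a dict: "time": time; "joint_positions": joint angles; "qd": joint speeds; "joint_torque": joint torques, N m; "ee_pos": TCP position; "tcp_rot": TCP orientation; "ft_force": force on the tool from outside, world axes, zero at the start; "ft_torque": the same for the moment, N m; "grip_width": finger opening in m.
Only numpy, scipy, OpenCV 4.12 (cv2) and the standard library are available. Lean on these libraries where they do the work, as an engineer would, in place of code of your own. Each camera call takes 0.05 s, during which the arm holds its last target.

## Working session

There is one attempt and no reset: what is moved stays moved. The work goes in short steps, Python scripts to look and compute and a tool call to move; the robot and the scene stay as the last step left them, time stands still between calls to the robot, and variables do not carry over. Pictures are saved under pics/ and viewed, and the job is handed in when it is done.

Besides the shell and the picture viewer there is one more tool, called after "Emit:" as name([rows], argument=value, ...), one row to a line, values as JSON. drive_tool: Moves the arm, as the interface text tells. Its arguments: {"type":"object","properties":{"targets":{"type":"array"}},"required":["targets"]}

```bash
mkdir -p pics; ls; python3 - <<'E'
from bench import arm
import cv2
for n in("scene","top","wrist"):
    c=arm.calibration(n); f=arm.grab_frame(n); cv2.imwrite(f"pics/{n}0.png",f[:,:,::-1]); print(n,c)
print(arm.observe(), arm.tcp_to_tips)
E
```

```text
pics
scene {'fx': 551.9661328894445, 'fy': 551.9661328894445, 'cx': 314.6591444267367, 'cy': 244.66658649133623, 'T': array([[ 0.10021671,  0.75235259, -0.65109308,  1.18456979],
       [ 0.99495111, -0.07224248,  0.06966579, -0.14923927],
       [ 0.00537666, -0.65478746, -0.75579394,  0.8316242 ],
       [ 0.        ,  0.        ,  0.        ,  1.        ]])}
top {'fx': 506.90791181145244, 'fy': 506.90791181145244, 'cx': 327.04031624743675, 'cy': 231.41710081667895, 'T': array([[-0.06815833, -0.97669822,  0.20350681,  0.33127144],
       [-0.99766437,  0.06764462, -0.00948746, -0.08396518],
       [-0.00449976, -0.20367814, -0.97902756,  1.0739501 ],
       [ 0.        ,  0.        ,  0.        ,  1.        ]])}
wrist {'fx': 371.64829954431775, 'fy': 371.64829954431775, 'cx': 320.5663358647421, 'cy': 241.10923928878003, 'T': array([[ 0.31726576,  0.90685275,  0.27741762,  0.13663928],
       [ 0.94833416, -0.30271292, -0.09501168,  0.63955728],
       [-0.00218371,  0.29322855, -0.95603988,  0.37238379],
       [ 0.        ,  0.        ,  0.        ,  1.        ]])}
{'time': 0.15, 'joint_positions': array([-0.98482291,  0.50166085, -0.42683513,  1.55122693,  0.22083382,
        1.1383084 , -0.21034296]), 'qd': array([ 0.00056357, -0.00153172, -0.00076547, -0.00250989,  0.00036644,
       -0.00046105,  0.00110744]), 'joint_torque': array([-6.37456571e-03, -5.70033717e+01, -5.82534447e+00, -2.81288338e+01,
        1.06225203e-02,  7.86169869e-03, -1.34041770e-05]), 'ee_pos': array([0.20604817, 0.61592142, 0.24447328]), 'tcp_rot': array([-0.57353155,  0.57415221,  0.41271486, -0.41361485]), 'ft_force': array([ 0.88968074, -0.35342027,  0.43148636]), 'ft_torque': array([ 0.00073667, -0.03109701,  0.00469828]), 'grip_width': 0.08540997097684465} 0.014
```

View pics/scene0.png

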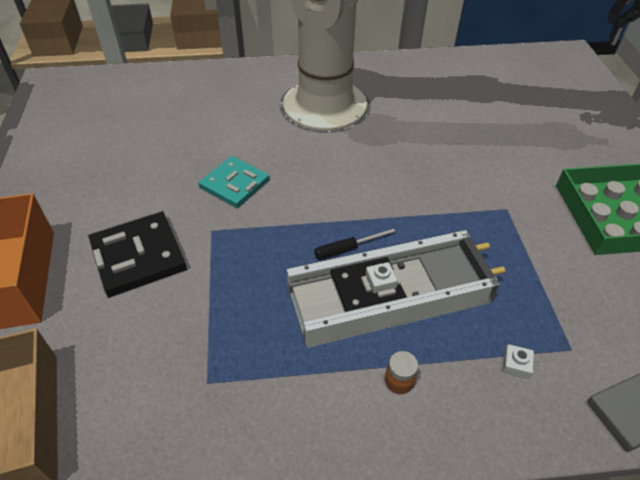

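View pics/top0.png

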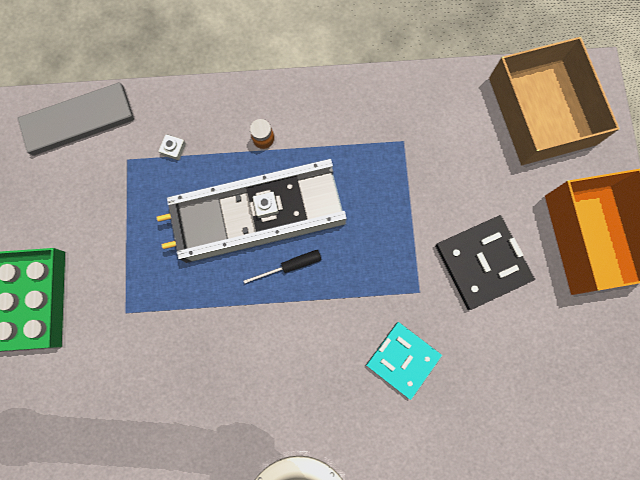

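View pics/wrist0.png

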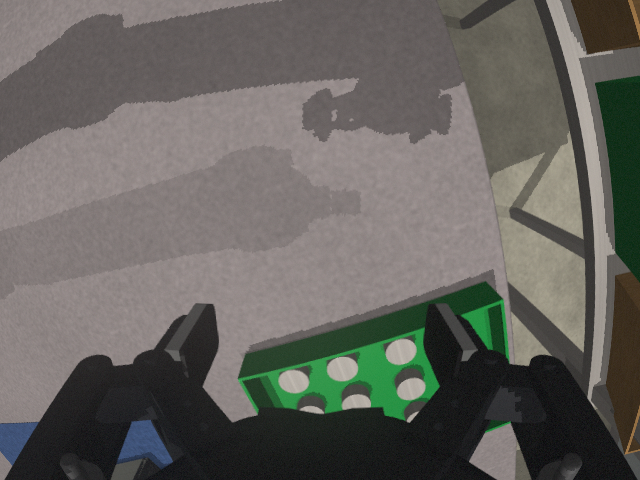

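Candidates in the top view are the black pallet in the track (275,205), the larger black one on the bench (485,262) and the turquoise one (403,360). The black one in the track fits, being the smaller of the two black ones and not turquoise. I'll confirm it in an enlarged crop.

```bash
python3 - <<'E'
import cv2
f=cv2.imread("pics/top0.png")[145:275,150:360]
cv2.imwrite("pics/top0c.png",cv2.resize(f,None,fx=3.8,fy=3.8,interpolation=cv2.INTER_CUBIC))
f=cv2.imread("pics/scene0.png")[220:350,280:510]
cv2.imwrite("pics/scene0c.png",cv2.resize(f,None,fx=3.4,fy=3.4,interpolation=cv2.INTER_CUBIC))
E
```

```text
(no output)
```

View pics/top0c.png

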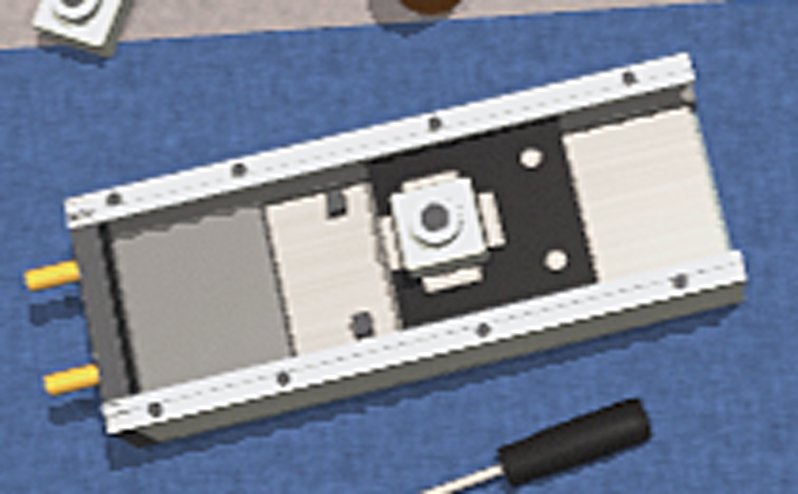

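View pics/scene0c.png

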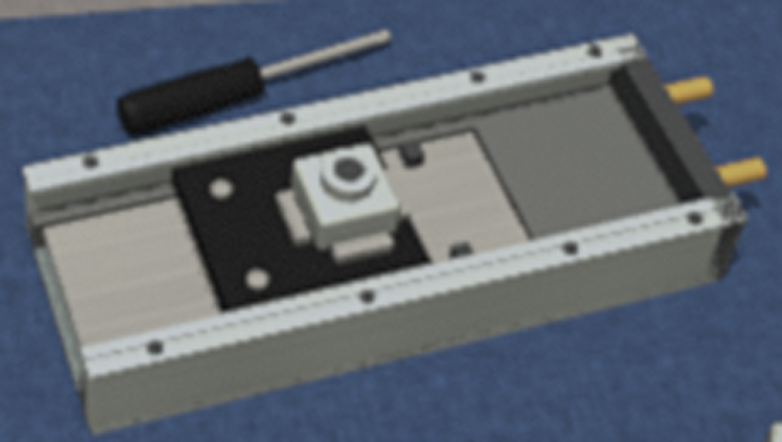

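```bash
cat > h.py <<'E'
import numpy as np, cv2
def ray(c,p):
    T=c["T"]; d=T[:3,:3]@np.array([(p[0]-c["cx"])/c["fx"],(p[1]-c["cy"])/c["fy"],1.]); return T[:3,3],d
def onz(c,p,z):
    o,d=ray(c,p); return o+d*(z-o[2])/d[2]
def proj(c,P):
    T=c["T"]; q=T[:3,:3].T@(np.asarray(P)-T[:3,3]); return np.array([c["fx"]*q[0]/q[2]+c["cx"],c["fy"]*q[1]/q[2]+c["cy"]])
E
python3 - <<'E'
from bench import arm
from h import *
for n,roi in (("top",(145,275,150,360)),("scene",(220,350,280,510))):
    f=cv2.imread(f"pics/{n}0.png"); c=arm.calibration(n)
    a,b,l,r=roi; g=f[a:b,l:r].astype(int)
    m=((g.min(2)>(200 if n=="top" else 150))&(g[:,:,0]>=g[:,:,2]-3)).astype(np.uint8)
    k,lab,st,ce=cv2.connectedComponentsWithStats(m)
    for i in range(1,k):
        if st[i,4]>150:
            ys,xs=np.where(lab==i)
            W=np.array([onz(c,(x+l,y+a),.056)[:2] for x,y in zip(xs,ys)],np.float32)
            (cx,cy),(w,h),an=cv2.minAreaRect(W*1000)
            vx=cv2.fitLine(W,cv2.DIST_L2,0,.01,.01).ravel()
            print(n,st[i],(cx,cy),(w,h),an,np.degrees(np.arctan2(vx[1],vx[0])), W.mean(0))
    cv2.imwrite(f"pics/m{n}.png",cv2.resize(m*255,None,fx=3.4,fy=3.4))
E
```

```text
top [  17   14  166   45 1088] (661.2389526367188, 60.13799285888672) (16.195213317871094, 351.4099426269531) 9.975276947021484 -80.07263 [0.6614644  0.05682958]
top [103  47  24  23 313] (611.8460083007812, 31.31375503540039) (40.77456283569336, 42.576839447021484) 10.543554306030273 -87.45298 [0.61217046 0.03101235]
top [  27   66  169   48 1262] (546.4208984375, 40.238372802734375) (17.14535140991211, 351.64178466796875) 9.993189811706543 -80.010414 [0.5465132  0.03847886]
scene [   7   11  180   45 1208] (545.67724609375, 40.45887756347656) (16.67628288269043, 351.4080810546875) 10.132281303405762 -79.8227 [0.54742754 0.03175348]
scene [ 87  43  30  22 327] (594.8464965820312, 33.642433166503906) (42.109004974365234, 42.159542083740234) 11.045208930969238 77.62825 [0.5957432  0.03343144]
scene [  24   59  189   52 1594] (661.322021484375, 55.02507781982422) (17.898218154907227, 339.33551025390625) 10.12626838684082 -79.898926 [0.66297054 0.04736555]
```

View pics/mtop.png

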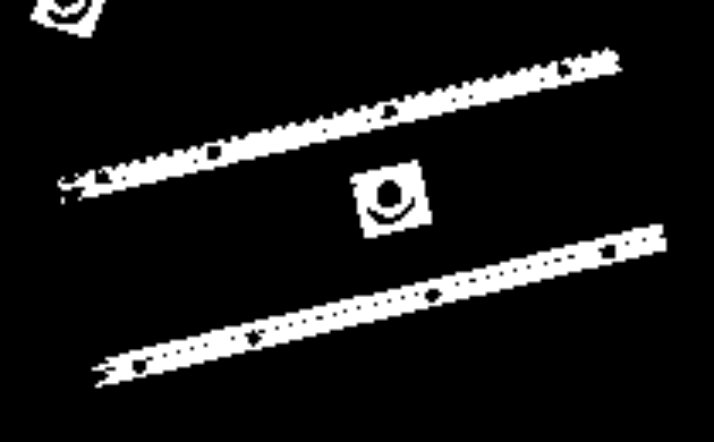

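View pics/mscene.png

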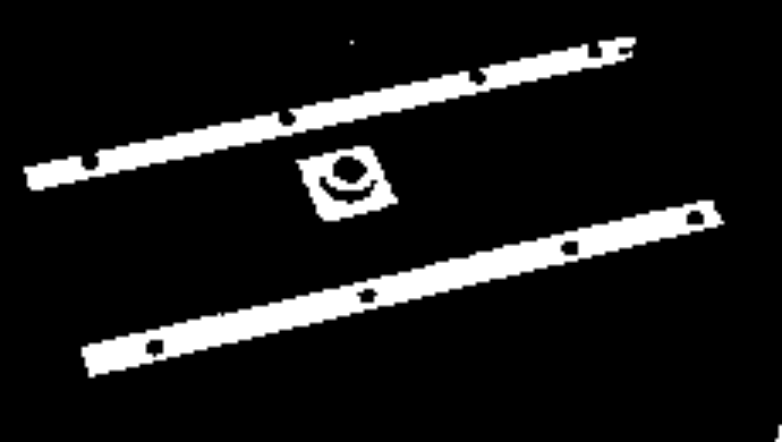

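```bash
cat >> h.py <<'E'
a=np.radians(100.0); U=np.array([np.cos(a),np.sin(a),0]); V=np.array([-np.sin(a),np.cos(a),0])
O=np.array([.6037,.0501,0])+.029*U
def tr(P): P=np.asarray(P)-O; return np.array([P@U,P@V,P[2]])*1000
def wd(t): t=np.asarray(t)/1000.; return O+U*t[0]+V*t[1]+np.array([0,0,t[2]])
E
python3 - <<'E'
from bench import arm
from h import *
print(O)
for n,roi in (("top",(145,275,150,360)),("scene",(220,350,280,510))):
    f=cv2.imread(f"pics/{n}0.png"); c=arm.calibration(n)
    # brightness profile along track at y=+-36 (z48 pallet top), and pallet
    g=cv2.cvtColor(f,cv2.COLOR_BGR2GRAY).astype(np.float32)
    for y,z in((36,38),(-36,38),(36,48),(-36,48),(5,48)):
        xs=np.arange(-200,40,2.)
        uv=np.array([proj(c,wd([x,y,z])) for x in xs],np.float32)
        v=cv2.remap(g,uv[:,:1],uv[:,1:],cv2.INTER_LINEAR).ravel()
        d=np.diff(v); print(n,y,z,[(xs[i]+1,int(d[i])) for i in range(len(d)) if abs(d[i])>22])
E
```

```text
[0.5986642  0.07865942 0.        ]
top 36 38 [(np.float64(-129.0), -26), (np.float64(-127.0), -77), (np.float64(-125.0), -78), (np.float64(-17.0), 33), (np.float64(-15.0), 58), (np.float64(-13.0), 60), (np.float64(-3.0), -39), (np.float64(-1.0), -82), (np.float64(11.0), 45), (np.float64(13.0), 45)]
top -36 38 [(np.float64(-199.0), 26), (np.float64(-129.0), -34), (np.float64(-127.0), -89), (np.float64(-125.0), -53), (np.float64(-113.0), 65), (np.float64(-111.0), 77), (np.float64(-109.0), 37), (np.float64(-103.0), -66), (np.float64(-101.0), -122), (np.float64(-67.0), 23), (np.float64(-65.0), 62), (np.float64(-63.0), 51), (np.float64(-55.0), 23), (np.float64(-51.0), -27), (np.float64(-43.0), -30), (np.float64(-35.0), -48), (np.float64(-33.0), -91), (np.float64(-31.0), -24), (np.float64(-17.0), 47), (np.float64(-15.0), 47), (np.float64(-13.0), 49), (np.float64(-11.0), 26), (np.float64(-3.0), -38), (np.float64(-1.0), -83), (np.float64(9.0), 62), (np.float64(11.0), 55)]
top 36 48 [(np.float64(-199.0), 38), (np.float64(-129.0), -38), (np.float64(-127.0), -86), (np.float64(-125.0), -57), (np
[... 2166 characters left out ...]
 -36), (np.float64(-111.0), 28), (np.float64(-109.0), 31), (np.float64(-107.0), 24), (np.float64(-103.0), -27), (np.float64(-101.0), -35), (np.float64(-99.0), -22), (np.float64(-65.0), 49), (np.float64(-63.0), 67), (np.float64(-61.0), 30), (np.float64(-21.0), -26), (np.float64(-19.0), -56)]
scene -36 48 [(np.float64(-131.0), -50), (np.float64(-129.0), -55), (np.float64(-17.0), 60), (np.float64(-15.0), 43), (np.float64(7.0), 26), (np.float64(37.0), -44)]
scene 5 48 [(np.float64(-131.0), -49), (np.float64(-129.0), -58), (np.float64(-81.0), 45), (np.float64(-79.0), 57), (np.float64(-71.0), -36), (np.float64(-69.0), -26), (np.float64(-65.0), 29), (np.float64(-63.0), 46), (np.float64(37.0), -39)]
```

```bash
cat >> h.py <<'E'
from scipy.spatial.transform import Rotation as R
def rot(s): q=s["tcp_rot"]; return R.from_quat([q[1],q[2],q[3],q[0]])
def plan(s,p,yawx,tilt=0):
    """tool x at yaw (deg), y down -> turn(deg), shift(cm) in tool axes"""
    Y=np.array([0,0,-1.]); X=np.array([np.cos(np.radians(yawx)),np.sin(np.radians(yawx)),0]); 
    M=R.from_matrix(np.c_[X,Y,np.cross(X,Y)]); r=rot(s)
    return (r.inv()*M).as_rotvec(degrees=True), r.inv().apply(np.asarray(p)-s["ee_pos"])*100
E
python3 - <<'E'
from bench import arm
from h import *
s=arm.observe(); print(np.round(rot(s).as_matrix(),3))
for yaw in (10,190): print(yaw,*[np.round(v,2) for v in plan(s,[.66,-.06,.245],yaw)])
for x in(-150,5): print(wd([x,0,0]))
E
```

```text
[[ 0.317 -0.001 -0.948]
 [ 0.948 -0.001  0.317]
 [-0.002 -1.     0.   ]]
10 [ 5.000e-02  6.151e+01 -8.000e-02] [-4.970e+01  2.000e-02 -6.449e+01]
190 [-9.0000e-02 -1.1849e+02 -5.0000e-02] [-4.970e+01  2.000e-02 -6.449e+01]
[ 0.62471143 -0.06906174  0.        ]
[0.59779596 0.08358346 0.        ]
```

```bash
python3 - <<'E'
from bench import arm
from h import *
s=arm.observe(); w=wd([-160,0,200]); print(w,*[np.round(v,2) for v in plan(s,w,10)])
E
```

```text
[ 0.62644791 -0.07890982  0.2       ] [ 5.000e-02  6.151e+01 -8.000e-02] [-52.55   4.53 -61.91]
```

Emit:
drive_tool([
  [0,10,0,-4,0,-4.7,0],
  [0,18,0,-8,0,-9.4,0],
  [0,26,0,-12,0,-14.1,0],
  [0,34,0,-16,0,-18.8,0],
  [0,42,0,-20,0,-23.5,0],
])

```text
time: 0.78
ee_pos: [0.3663, 0.3503, 0.2453]
tcp_rot: [0.684, -0.684, -0.179, 0.178]
ft_force: [1.4, 0.7, 0.1]
grip_width: -0.0
```

```bash
python3 - <<'E'
from bench import arm
from h import *
s=arm.observe(); w=wd([-160,0,200]); print(w,*[np.round(v,2) for v in plan(s,w,10)],s["joint_positions"])
E
```

```text
[ 0.62644791 -0.07890982  0.2       ] [-1.000e-02  1.924e+01  1.000e-02] [  1.73   4.53 -50.16] [-0.62577368  0.22235784 -0.21783259  1.91095959  0.05618875  1.0138377
 -0.35777213]
```

Emit:
drive_tool([
  [0,4,0,0.4,0.5,-6,0],
  [0,8,0,0.7,1,-12,0],
  [0,12,0,1,1.5,-18,0],
  [0,16,0,1.3,2,-24,0],
  [0,19.2,0,1.5,2.5,-30,0],
])

```text
time: 1.4
ee_pos: [0.5271, 0.0969, 0.2202]
tcp_rot: [0.704, -0.704, -0.063, 0.063]
ft_force: [0.2, 1.2, -0.3]
grip_width: -0.0001
```

```bash
python3 - <<'E'
from bench import arm
from h import *
s=arm.observe(); w=wd([-160,0,160]); print(w,*[np.round(v,2) for v in plan(s,w,10)],s["joint_positions"])
E
```

```text
[ 0.62644791 -0.07890982  0.16      ] [-0.01  0.21  0.02] [  6.66   6.02 -19.06] [-0.24692907  0.29335649  0.01796217  1.87635576 -0.00642098  0.97165687
 -0.04788834]
```

Emit:
drive_tool([
  [0,0.2,0,1.7,1.5,-5,0],
  [0,0.2,0,3.4,3,-10,0],
  [0,0.2,0,5.1,4.5,-15,0],
  [0,0.2,0,6.7,6,-19.1,0],
  [0,0.2,0,6.7,6,-19.1,0],
])

```text
time: 2.02
ee_pos: [0.6261, -0.0827, 0.1582]
tcp_rot: [-0.704, 0.705, 0.059, -0.061]
ft_force: [0.0, -0.2, 1.2]
grip_width: -0.0004
```

```bash
python3 - <<'E'
from bench import arm
from h import *
s=arm.observe(); print(tr(s["ee_pos"]),s["joint_positions"],s["ft_force"])
w=wd([-160,0,160]); print(w,*[np.round(v,2) for v in plan(s,w,10)])
for n in("top","wrist","scene"): cv2.imwrite(f"pics/{n}1.png",arm.grab_frame(n)[:,:,::-1])
c=arm.calibration("wrist"); np.savez("w1.npz",**c)
E
```

```text
[-163.63938655    0.99778143  158.21835155] [ 0.02244739  0.52646529  0.0876003   1.68608802 -0.05129289  0.93375334
  0.29873005] [ 0.01271557 -0.16538588  1.15963166]
[ 0.62644791 -0.07890982  0.16      ] [ 0.11 -0.27 -0.18] [ 0.1  -0.18  0.36]
```

View pics/wrist1.png

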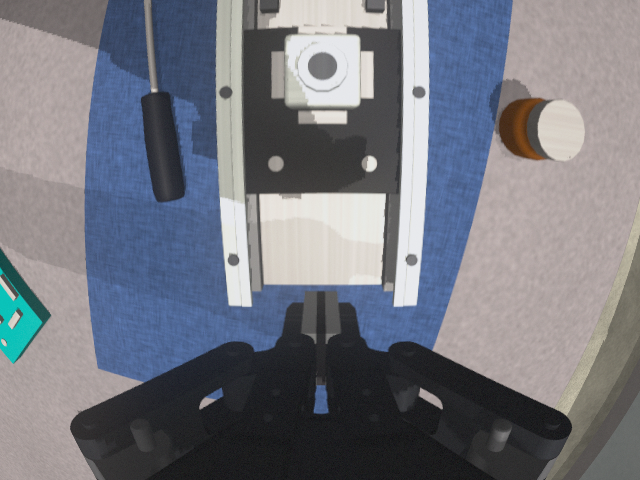

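View pics/scene1.png

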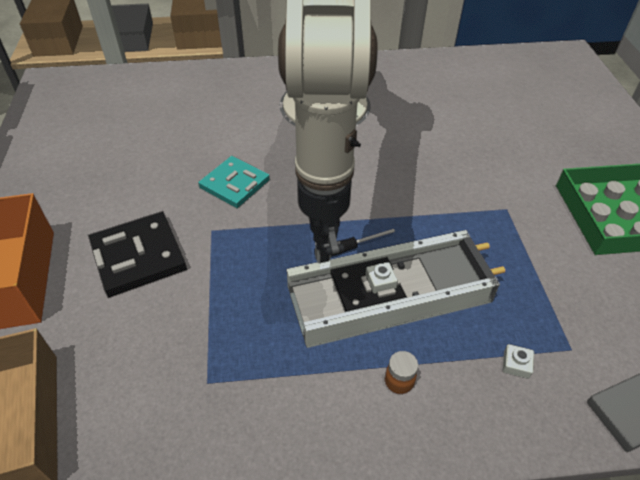

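```bash
python3 - <<'E'
from h import *
c=dict(np.load("w1.npz"))
def fz(p,z):
    K=np.array([[c["fx"],0,c["cx"]],[0,c["fy"],c["cy"]],[0,0,1]])
    q=cv2.fisheye.undistortPoints(np.array([[p]],float),K,np.zeros(4)).ravel()
    o=c["T"][:3,3]; d=c["T"][:3,:3]@np.array([*q,1]); return o+d*(z-o[2])/d[2]
for nm,p,z in(("rear L",(255,192),.048),("rear R",(392,192),.048),("front",(270,28),.048),("rail rearL",(228,305),.056),("rail rearR",(418,305),.056),("plate rear",(322,284),.028)): print(nm,tr(fz(p,z)).round(1))
E
```

```text
rear L [-122.8   42.    48. ]
rear R [-122.5  -48.5   48. ]
front [-14.2  31.3  48. ]
rail rearL [-201.9   64.5   56. ]
rail rearR [-201.6  -71.1   56. ]
plate rear [-196.8   -2.6   28. ]
```

```bash
python3 - <<'E'
from bench import arm
from h import *
s=arm.observe(); print(tr(s["ee_pos"]),s["ft_force"])
w=wd([-147,0,60]); print(w,*[np.round(v,2) for v in plan(s,w,10)])
E
```

```text
[-1.57281124e+02 -1.02199781e-01  1.59945021e+02] [ 0.53769382  0.84074001 -0.25125844]
[ 0.62419048 -0.06610731  0.06      ] [-0.07  0.15 -0.04] [ 0.   10.    1.02]
```

Emit:
drive_tool([
  [0,0,0,0,3,0.5,0],
  [0,0,0,0,6,1.0,0],
  [0,0,0,0,8.5,1.0,0],
  [0,0,0,0,10,1.0,0],
  [0,0,0,0,10,1.0,0],
])

```text
time: 2.8
ee_pos: [0.6239, -0.0664, 0.0597]
tcp_rot: [0.705, -0.704, -0.062, 0.063]
ft_force: [0.8, 0.4, 1.1]
grip_width: -0.0004
```

```bash
python3 - <<'E'
from bench import arm
from h import *
s=arm.observe(); print(tr(s["ee_pos"]),s["ft_force"])
f=arm.grab_frame("scene")[:,:,::-1]; cv2.imwrite("pics/s2.png",cv2.resize(f[180:360,260:520],None,fx=3,fy=3,interpolation=2))
f=arm.grab_frame("wrist")[:,:,::-1]; cv2.imwrite("pics/w2.png",f)
s=arm.observe(); print(tr(s["ee_pos"]),s["ft_force"])
E
```

```text
[-147.25923809    0.31160864   59.67754946] [0.83371431 0.38602739 1.11543261]
[-148.28312843   -1.06128353   61.30388322] [-0.09497839 -0.06792041  0.92732074]
```

View pics/s2.png

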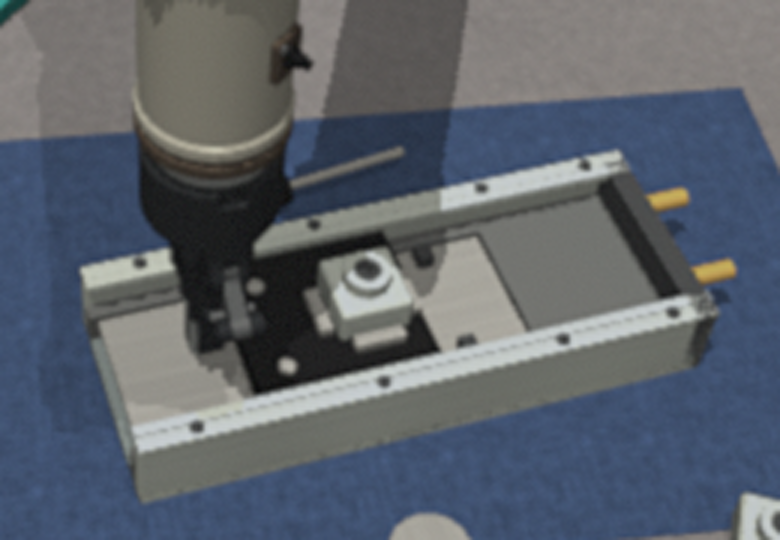

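View pics/w2.png

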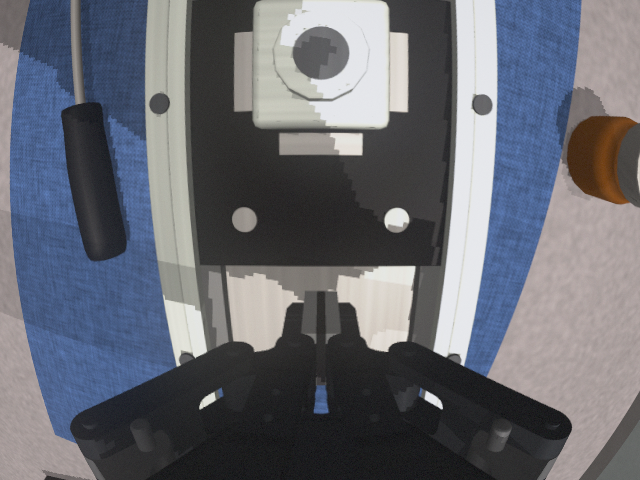

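Emit:
drive_tool([
  [0,0,0,0,0.8,0,0],
  [0,0,0,0,1.6,0,0],
  [0,0,0,0,2.1,0,0],
  [0,0,0,0,2.6,0,0],
  [0,0,0,0,2.6,0,0],
])

```text
time: 3.52
ee_pos: [0.6247, -0.0676, 0.0342]
tcp_rot: [0.704, -0.704, -0.062, 0.062]
ft_force: [-1.0, -0.6, 5.1]
grip_width: 0.0001
```

```bash
python3 - <<'E'
from bench import arm
from h import *
s=arm.observe(); print(tr(s["ee_pos"]),s["ft_force"])
E
```

```text
[-148.55087662   -0.28938438   34.19217725] [-0.98370964 -0.59938869  5.12784084]
```

Emit:
drive_tool([
  [0,0,0,0,0.3,0,0],
  [0,0,0,0,0.5,0,0],
  [0,0,0,0,0.6,0,0],
  [0,0,0,0,0.6,0,0],
  [0,0,0,0,0.6,0,0],
])

```text
time: 4.15
ee_pos: [0.6248, -0.0676, 0.0299]
tcp_rot: [0.704, -0.704, -0.062, 0.062]
ft_force: [-4.9, -0.2, 13.6]
grip_width: -0.0
```

```bash
python3 - <<'E'
from bench import arm
from h import *
s=arm.observe(); print(tr(s["ee_pos"]),s["ft_force"])
f=arm.grab_frame("scene")[:,:,::-1]; cv2.imwrite("pics/s3.png",cv2.resize(f[180:360,260:520],None,fx=3,fy=3,interpolation=2))
s=arm.observe(); print(tr(s["ee_pos"]),s["ft_force"])
E
```

```text
[-148.59997216   -0.36488664   29.88121495] [-4.89169626 -0.16406987 13.56161143]
[-148.56795634   -0.40875629   29.91474467] [-4.57966118  0.1405597  13.81821332]
```

View pics/s3.png

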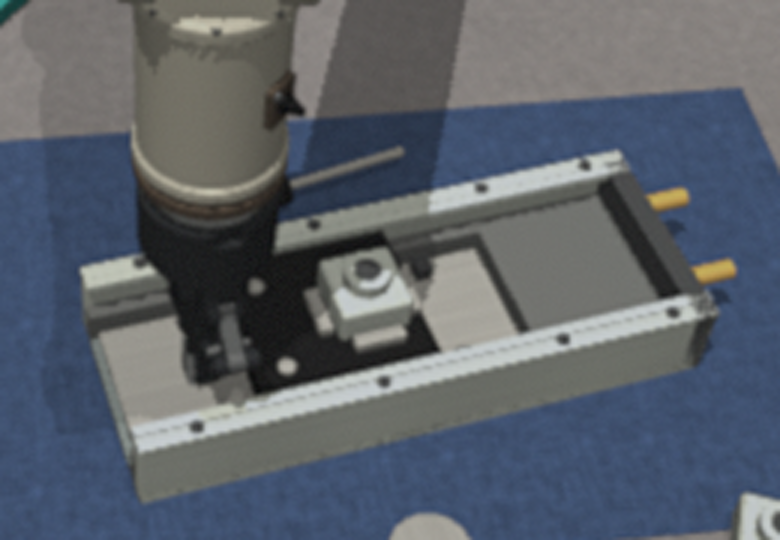

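Emit:
drive_tool([
  [0,0,0,0,0,0.4,0],
  [0,0,0,0,0,0.8,0],
  [0,0,0,0,0,1.2,0],
  [0,0,0,0,0,1.7,0],
  [0,0,0,0,0,2.2,0],
])

```text
time: 4.82
ee_pos: [0.6234, -0.0517, 0.0301]
tcp_rot: [-0.702, 0.707, 0.063, -0.059]
ft_force: [1.0, -10.0, 6.1]
grip_width: 0.0001
```

```bash
python3 - <<'E'
from bench import arm
from h import *
s=arm.observe(); print(tr(s["ee_pos"]),s["ft_force"],R.from_matrix(np.c_[U,V,[0,0,1]]).inv().apply(s["ft_force"]))
f=arm.grab_frame("scene")[:,:,::-1]; cv2.imwrite("pics/s4.png",cv2.resize(f[180:360,260:520],None,fx=3,fy=3,interpolation=2))
s=arm.observe(); print(tr(s["ee_pos"]),s["ft_force"])
E
```

```text
[-132.69448372   -1.68500426   30.1123772 ] [  0.97589681 -10.0171369    6.07709862] [-10.03441679   0.77838682   6.07709862]
[-131.70119216   -1.71557217   30.06870747] [ 0.9013442  -9.84346781  7.49508948]
```

View pics/s4.png

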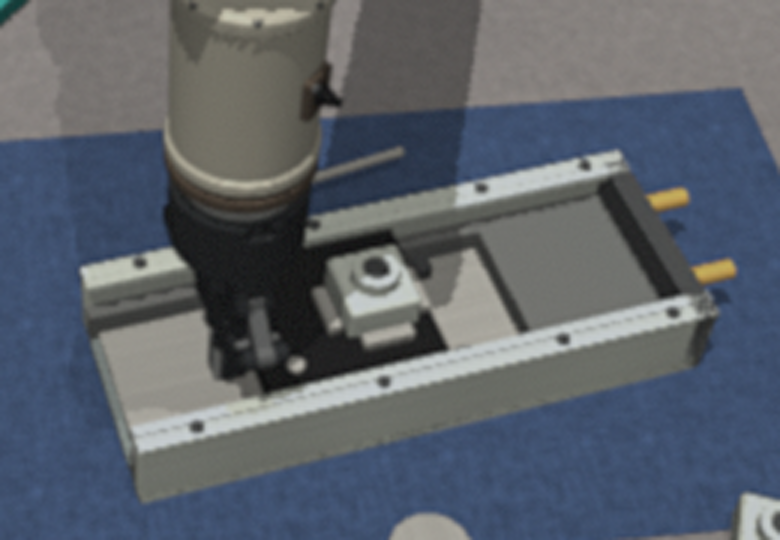

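Emit:
drive_tool([
  [0,0,0,0,0.3,0.3,0],
  [0,0,0,0,0.3,1.0,0],
  [0,0,0,0,0.3,1.7,0],
  [0,0,0,0,0.3,2.4,0],
  [0,0,0,0,0.3,3.1,0],
])

```text
time: 5.5
ee_pos: [0.6211, -0.0265, 0.0299]
tcp_rot: [-0.7, 0.709, 0.064, -0.056]
ft_force: [2.0, -18.6, 19.1]
grip_width: 0.0003
```

```bash
python3 - <<'E'
from bench import arm
from h import *
s=arm.observe(); print(tr(s["ee_pos"]),s["ft_force"])
f=arm.grab_frame("scene")[:,:,::-1]; cv2.imwrite("pics/s5.png",cv2.resize(f[180:360,260:520],None,fx=3,fy=3,interpolation=2))
s=arm.observe(); print(tr(s["ee_pos"]),s["ft_force"])
E
```

```text
[-107.41905892   -3.88791553   29.85151008] [  1.97229442 -18.56905458  19.07526863]
[-105.97864666   -3.92166666   29.82390742] [  0.85025402 -17.30984512  19.63693857]
```

View pics/s5.png

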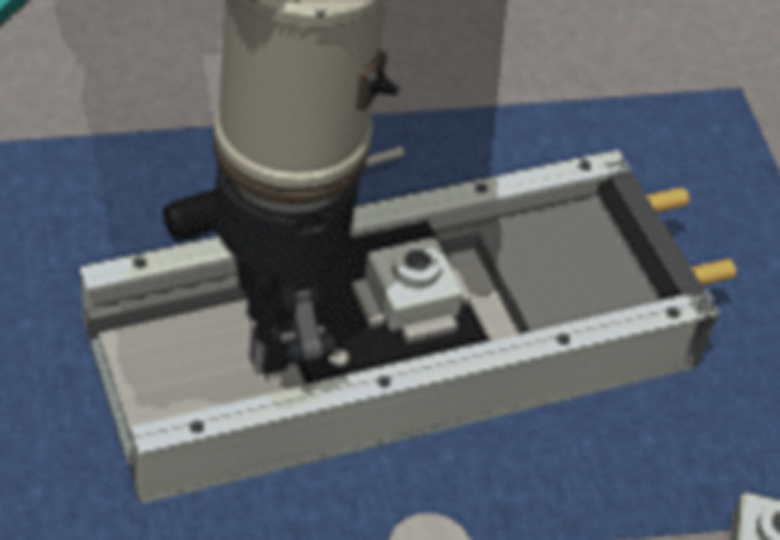

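```bash
python3 - <<'E'
from bench import arm
from h import *
s=arm.observe(); print(*plan(s,wd([-65,0,30]),10))
E
```

```text
[ 0.66475617 -0.24490003  0.54924174] [-0.40926279 -0.06898292  4.09564951]
```

Emit:
drive_tool([
  [0,0,0,-0.1,0,0.8,0],
  [0,0,0,-0.2,0,1.6,0],
  [0,0,0,-0.3,0,2.4,0],
  [0,0,0,-0.3,0,3.2,0],
  [0,0,0,-0.3,0,4.0,0],
])

```text
time: 6.18
ee_pos: [0.6122, 0.013, 0.0299]
tcp_rot: [-0.701, 0.708, 0.064, -0.055]
ft_force: [3.1, -18.7, 19.8]
grip_width: 0.0
```

```bash
python3 - <<'E'
from bench import arm
from h import *
s=arm.observe(); print(tr(s["ee_pos"]),s["ft_force"],*plan(s,wd([-65,0,30]),10))
f=arm.grab_frame("scene")[:,:,::-1]; cv2.imwrite("pics/s6.png",cv2.resize(f[180:360,260:520],None,fx=3,fy=3,interpolation=2))
s=arm.observe(); print(tr(s["ee_pos"]),s["ft_force"])
E
```

```text
[-67.01708359  -1.90567076  29.89832066] [  3.10005165 -18.73083507  19.7795613 ] [ 0.67167719 -0.31720591  0.63917409] [-0.19154202 -0.01465696  0.20050509]
[-65.35985064  -1.95789222  29.91918987] [  3.39000475 -18.03185974  19.7652267 ]
```

View pics/s6.png

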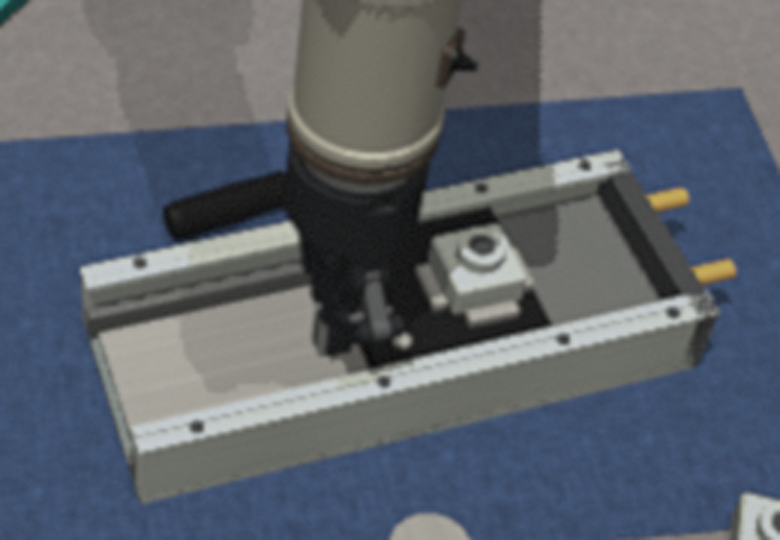

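The pallet is passing over the teeth with the casting seated and the plate fully down. I'll keep pushing.

Emit:
drive_tool([
  [0,0,0,-0.1,0,0.8,0],
  [0,0,0,-0.2,0,1.6,0],
  [0,0,0,-0.2,0,2.4,0],
  [0,0,0,-0.2,0,3.2,0],
  [0,0,0,-0.2,0,4.0,0],
])

```text
time: 6.85
ee_pos: [0.6037, 0.0518, 0.03]
tcp_rot: [-0.701, 0.708, 0.064, -0.055]
ft_force: [4.1, -20.2, 20.5]
grip_width: -0.0
```

```bash
python3 - <<'E'
from bench import arm
from h import *
s=arm.observe(); print(tr(s["ee_pos"]),s["ft_force"],*plan(s,wd([5,0,30]),10))
f=arm.grab_frame("wrist")[:,:,::-1]; cv2.imwrite("pics/w7.png",f)
s=arm.observe(); print(tr(s["ee_pos"]),s["ft_force"])
E
```

```text
[-27.33780898  -0.25274103  29.95600909] [  4.1010653  -20.23784719  20.47175756] [ 0.65843239 -0.35237385  0.64692882] [-0.04489944 -0.04195542  3.23329875]
[-25.53896332  -0.23565493  29.9304851 ] [  4.12444689 -19.75191081  21.37434521]
```

View pics/w7.png

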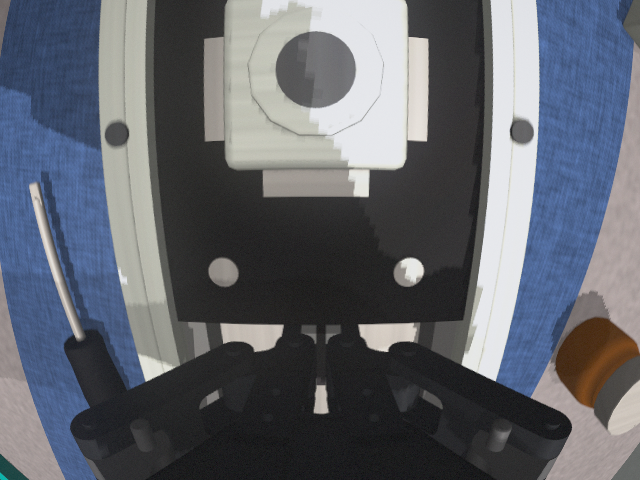

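Emit:
drive_tool([
  [0,0,0,0,0,0.7,0],
  [0,0,0,0,0,1.3,0],
  [0,0,0,0,0,1.8,0],
  [0,0,0,0,0,2.2,0],
  [0,0,0,0,0,2.2,0],
])

```text
time: 7.52
ee_pos: [0.5997, 0.0744, 0.0299]
tcp_rot: [-0.701, 0.708, 0.064, -0.056]
ft_force: [2.4, -17.5, 21.7]
grip_width: 0.0001
```

```bash
cat > meas.py <<'E'
from bench import arm
from h import *
def hole(f,c,lo,hi):
    # dark hole on boss top: search near predicted
    g=cv2.cvtColor(f,cv2.COLOR_BGR2GRAY)
    best=[]
    cs,_=cv2.findContours(((g<115)).astype(np.uint8),cv2.RETR_LIST,cv2.CHAIN_APPROX_NONE)
    for k in cs:
        A=cv2.contourArea(k)
        if 20<A<200:
            m=cv2.moments(k); p=(m["m10"]/A,m["m01"]/A); t=tr(onz(c,p,.082))
            if lo<t[0]<hi and abs(t[1])<12: best.append((t.round(1),A))
    return best
if __name__=="__main__":
    c=arm.calibration("scene")
    print("initial",hole(cv2.imread("pics/scene0.png"),c,-100,20))
    s=arm.observe(); print(tr(s["ee_pos"]),s["ft_force"])
    f=arm.grab_frame("scene")[:,:,::-1].copy(); 
    import sys; cv2.imwrite(sys.argv[1],cv2.resize(f[180:360,260:520],None,fx=3,fy=3,interpolation=2))
    print("now",hole(f,c,0,130)); s=arm.observe(); print(tr(s["ee_pos"]),s["ft_force"])
E
python3 meas.py pics/s8.png
```

```text
initial [(array([-48.5,   0.7,  82. ]), 29.0)]
[-4.3246292  -0.26918213 29.92920125] [  2.4452192  -17.51597852  21.69271388]
now [(array([85.3,  3.9, 82. ]), 33.5)]
[-4.38658499 -0.24888877 29.93448101] [  1.73557964 -17.92583332  22.40804306]
```

View pics/s8.png

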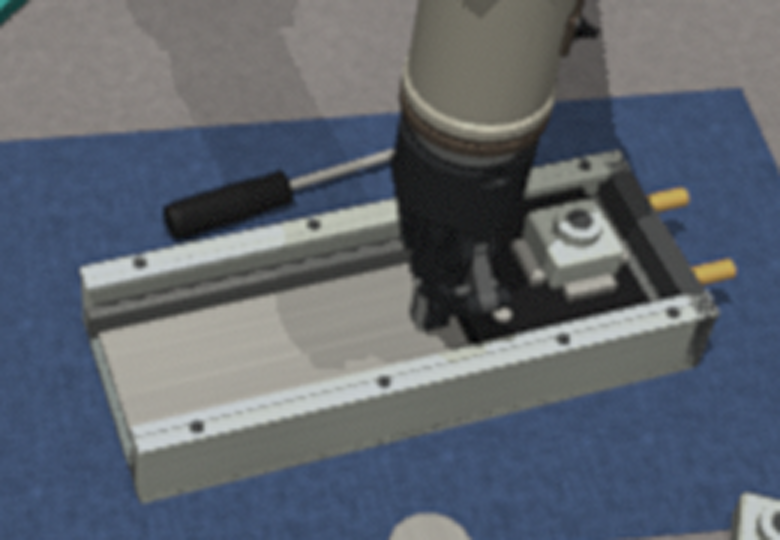

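Emit:
drive_tool([
  [0,0,0,0,0,0.3,0],
  [0,0,0,0,0,0.6,0],
  [0,0,0,0,0,0.9,0],
  [0,0,0,0,0,0.9,0],
  [0,0,0,0,0,0.9,0],
])

```text
time: 8.2
ee_pos: [0.5982, 0.0829, 0.0299]
tcp_rot: [-0.701, 0.708, 0.064, -0.055]
ft_force: [2.6, -18.0, 22.7]
grip_width: -0.0003
```

```bash
python3 meas.py pics/s9.png
```

```text
initial [(array([-48.5,   0.7,  82. ]), 29.0)]
[ 4.28326818 -0.28807689 29.9265748 ] [  2.62133659 -18.04291403  22.70150292]
now [(array([94.,  4., 82.]), 36.0)]
[ 4.27969135 -0.26398367 29.9264981 ] [  4.16912381 -18.54110042  23.0405709 ]
```

View pics/s9.png

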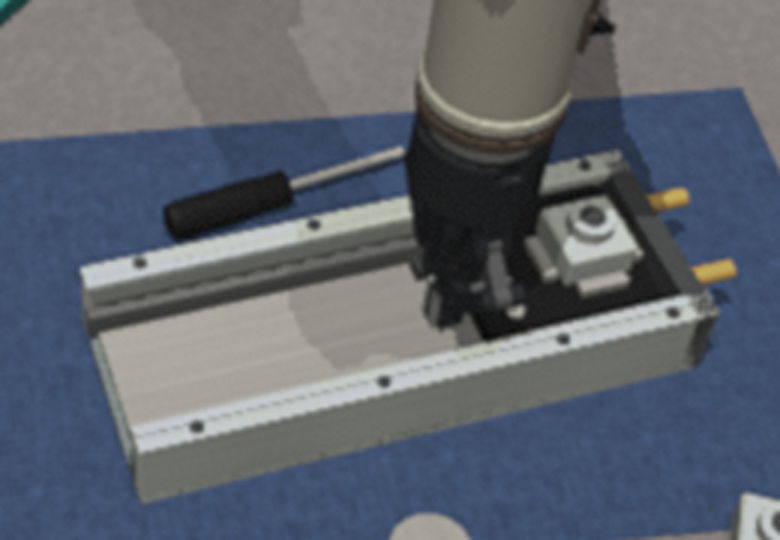

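Emit:
drive_tool([
  [0,0,0,0,0,-0.6,0],
  [0,0,0,0,0,-1.1,0],
  [0,0,0,0,0,-1.6,0],
  [0,0,0,0,0,-2.0,0],
  [0,0,0,0,0,-2.0,0],
])

```text
time: 8.88
ee_pos: [0.5985, 0.0817, 0.0299]
tcp_rot: [0.707, -0.701, -0.067, 0.061]
ft_force: [-3.5, 13.3, 24.3]
grip_width: 0.0001
```

```bash
python3 meas.py pics/s10.png
```

```text
initial [(array([-48.5,   0.7,  82. ]), 29.0)]
[ 3.00216257 -0.32906858 29.90826043] [-3.54683726 13.26603454 24.33023378]
now [(array([94.2,  4. , 82. ]), 37.0)]
[ 2.99626939 -0.32273157 29.91703944] [-4.37053036 13.39638763 25.42979142]
```

View pics/s10.png

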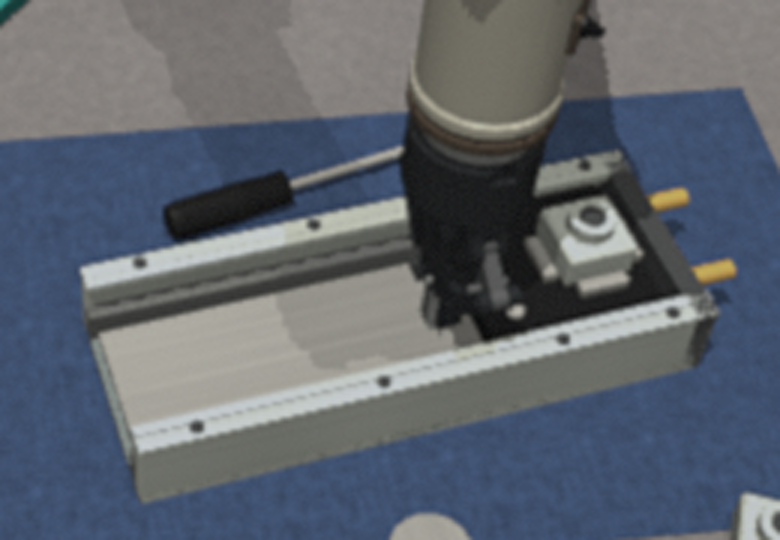

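Emit:
drive_tool([
  [0,0,0,0,-0.4,0,0],
  [0,0,0,0,-0.8,0,0],
  [0,0,0,0,-1.3,0,0],
  [0,0,0,0,-1.9,0,0],
  [0,0,0,0,-2.5,0,0],
])

```text
time: 9.55
ee_pos: [0.5932, 0.072, 0.0497]
tcp_rot: [-0.704, 0.705, 0.061, -0.063]
ft_force: [-0.7, 0.1, 0.6]
grip_width: 0.0001
```

Emit:
drive_tool([
  [0,0,0,0,-1.5,-0.2,0],
  [0,0,0,0,-3.5,-0.5,0],
  [0,0,0,0,-6,-1,0],
  [0,0,0,0,-9,-1,0],
  [0,0,0,0,-12,-1,0],
])

```text
time: 10.18
ee_pos: [0.5964, 0.0628, 0.1726]
tcp_rot: [-0.704, 0.704, 0.062, -0.062]
ft_force: [-0.1, -0.2, -0.5]
grip_width: 0.0002
```

```bash
python3 meas.py pics/s11.png
```

```text
initial [(array([-48.5,   0.7,  82. ]), 29.0)]
[-15.20747808   4.93527876 172.5915759 ] [-0.12480488 -0.22770037 -0.48155054]
now [(array([94.2,  3. , 82. ]), 28.0)]
[-15.28050668   2.32285382 177.00685264] [1.20528627 0.4174451  2.65771799]
```

View pics/s11.png

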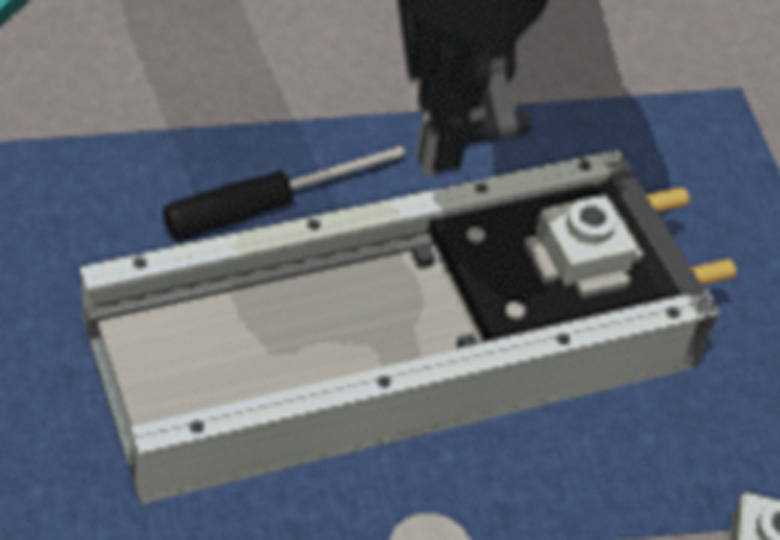

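The teeth at (425,255) and (465,342) are at the same pixels as in the raised picture s2, so the plate is fully up. The whole pallet is ahead of them, with the casting seated. The arm is clear, so I'll hand the job in.

```bash
python3 - <<'E'
from bench import arm
print(arm.job_done(), arm.observe()["time"])
E
```

```text
the job is handed in; nothing more can be done
the job is handed in; nothing more can be done
```

The job is done and handed in at about 10 s of the 38 s allowed. With the fingers closed, I pressed the stop plate fully down just behind the black pallet in the track. I pushed the pallet about 143 mm along the track with the plate held down, backed the fingers off, and lifted straight up.

**Last checks:**
- **Pallet:** its origin is at about track x = 70 to 72 mm, where 65 is needed and the end stop is at 77.
- **Teeth:** both show behind the pallet at the same pixels as in the earlier raised picture, so the plate is fully up.
- **Casting:** it sits in its nest. The gripper stayed clear of it in every picture.
- **Surroundings:** the screwdriver is where it was. The jar and the spare casting were only partly in view in the last picture, but the arm did not go near them.
- **Forces:** the forces read while pressing and pushing stayed below about 30 N.

**Disagreements:** the wrist camera read about 3 mm off the other two views along and across the track, so I relied on those two. The fingertips drifted up to 4 mm sideways during the push, which I corrected well inside the gap between the teeth.

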